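Reset the clutch adjuster and its jam nut

TASK

The clutch adjuster on this engine cover has too much slack and its jam nut was left only finger-tight. Slack the lever jam nut off anticlockwise by about an eighth of a turn, then turn the T-headed adjuster screw clockwise until you feel it just come to bear on the pushrod inside, without forcing it on. Then pull the jam nut up clockwise again, properly this time (about 11 N at its peg, no more than 13), let go of everything and leave the other things on the bench where they are.

Things in the scene. Friction and masses are not known exactly. Their poses are not given: they have to be found in the camera images.
- cover: light-alloy engine side cover fixed on the bench, 200 x 160 mm, 34 mm high, with a round boss 64 mm wide and 55 mm high; origin on the bench under the vertical axis that jam nut and adjuster screw share; z up. All heights below are above the bench.
- nut (a joint): jam nut angle (rad), growing clockwise from above = tightening; now about 0, finger-tight. Dark 44 mm hexagon, 56 to 70 mm high, with a lever (top 67 mm high). Self-locking: takes 6 N at the peg to move even when loose, stays where left. Loose below -0.5; above -0.2 it grips the screw. Near 0 it meets its seat and the push rises 2 N per 0.1 rad: stop at 9.5 to 12.5 N; over 13.5 N is too tight.
- nut_peg (a point): point on the axis of the jam nut's upright round steel peg (14 mm diameter, from 67 to 112 mm high, 90 mm from the nut's axis), 98 mm high; its x axis points away from the nut's axis along the lever. Grip the peg from above or push it sideways. Nothing else within reach of its swing stands higher than 67 mm except the adjuster's head.
- screw (a joint): adjuster screw angle (rad), growing clockwise from above = inwards; turns without rising. With the nut loose it has an even drag of 0.15 N m and stays where left. 0.3 to 1.3 rad from its start (varies) it bears on the pushrod: the torque steps up by 0.07 N m, then climbs 0.02 N m per 0.1 rad. Right is from that step to 0.3 rad beyond; 0.7 rad beyond is forced.
- screw_head (a point): centre of the grip on the adjuster screw's flat steel T-shaped head (46 mm long, 12 mm thick, 108 to 136 mm high, on a 10 mm shank), on the common axis, 126 mm high; x axis along the head, z up.
- pushrod: the pushrod end inside the cover, hidden; the adjuster's lug presses on it with 4.7 N at first touch, 8.5 N after 0.3 rad more. Origin as the cover's.
- seat: the jam nut's seat inside the cover, hidden; the nut's lug, 20 mm from the axis, presses on it: under 8 N as left, 9 to 28 N when properly tight. Origin as the cover's.
- piston: bystander: alloy piston, 44 mm diameter, 45 mm high, standing; origin under its centre
- spark_plug: bystander: spark plug lying on the bench, 70 mm long, 20 mm thick
- bearing_ring: bystander: steel ring 52 mm diameter, 12 mm high
- spacer: bystander: solid copper disc, 28 mm diameter, 10 mm high
- screwdriver: bystander: screwdriver with a black handle
- spanner: bystander: steel ring spanner, 170 mm long
- jar: bystander: yellow jar 64 mm diameter, 80 mm high

How it is judged (in metres and radians):
On the way, in this order (a step that is already met when the one before it is completed fails the run):
1. the jam nut is slackened off by about an eighth of a turn (value of joint nut below -0.5 rad and contact force between seat and anything else below 0.5 N), for 0.2 s.
2. with the nut loose, the adjuster screw is turned in until it bears on the pushrod (value of joint nut below -0.2 rad and contact force between pushrod and anything else above 3.5 N), for 0.2 s.
3. the jam nut is pulled up tight (contact force between seat and anything else above 9 N), for 0.2 s.
At the end, for the whole second after the job is handed in: The jam nut is tight on its seat (9 to 28 N on the seat, which stopping at 9.5 to 12.5 N at the peg gives), and the adjuster screw bears on the pushrod with 3.5 to 9.3 N (from first touch to about 0.3 rad beyond) (contact force between seat and anything else between 9 and 28 N and contact force between pushrod and anything else between 3.5 and 9.3 N).
It fails at once if the jam nut is overtightened (over 33 N on the seat) (contact force between seat and anything else above 33 N).
It fails at once if the adjuster is forced against the pushrod (over 14 N) (contact force between pushrod and anything else above 14 N).
It fails at once if another thing on the bench is pushed away by more than 3 cm (distance of any of piston, spark_plug, bearing_ring, spacer, screwdriver, spanner, jar from where it was at the start of the episode above 0.03 m).
It also fails if it takes over 64 s, if anything falls off the work surface, if the arm or the gripper's body presses on something with over 40 N, if the wrist force passes 120 N, or if a joint passes its speed limit or range.

ROBOT

A 6-joint arm with a two-finger parallel gripper is mounted at the origin on the work surface. World frame = base frame: x ahead of the robot, y to its left, z up, the work surface at z = 0. Lengths are in m, angles in degrees, forces in N, time in s.
With the tool pointing down it reaches from about 0.325 to 0.875 m from the base axis. Payload 4.4 kg.
Tool frame: the origin (TCP) lies where the fingers leave the gripper's body, on its centre line; the fingertips stand 73 mm ahead of it and the grasp point (between the pads) lies 54 mm ahead of it; y points along the fingers, z is the direction in which the jaws open and shut, and the axes are right-handed (so a half turn about y gives the same grasp; the last joint's range is limited). The gripper opens to 85 mm and grips with 20 to 120 N. Pads are 22 mm wide; open, the fingers measure 114 mm over their backs; the gripper's body (76 mm by 85 mm) begins 54 mm behind the grasp point. The pads swing forward as they close: fully open they stand 13 mm farther back than shut.
Start: joints at [62.366, 11.837, 88.321, -0, 79.842, -8.623], TCP at [0.187, 0.544, 0.304] pointing down, gripper open.
Joint ranges: [-156.59, 156.59], [-49.26, 127.26], [12.9, 141.05], [-63.56, 243.56], [4.71, 150.69], [-161.64, 161.64]. Speed limits (degrees/s): [159.86, 159.86, 180, 180, 180, 180].

INTERFACE

Orientations are given as [roll, pitch, yaw] about the fixed x, y, z axes, in that order (R = Rz(yaw) Ry(pitch) Rx(roll)).
In Python, from bench import ctrl gives the robot as it stands.
- The arm moves only by the tool jog_arm, never from a script. Its argument "targets" is a list of rows, each an object of numbers: "tx", "ty", "tz": the shift along the tool's x, y, z in mm; "rx", "ry", "rz": the turn, a rotation vector about the tool's x, y, z in rad. A call has 1 to 12 rows; each row is the pose to reach, as a shift and turn from the pose commanded when the call began, along the tool's axes at that moment; what a row does not reach only later rows make up. A row lasts 1/12 s, in which the tool goes at most 41.7 mm and 7.16 degrees, less where a joint would pass 70% of its speed; a pose out of reach is approached as far as the arm can. A call with a gripper value outside its range is refused whole. "jaw" is the opening, from -1 (shut) to 1 (fully open), set as the call begins (left out, the last holds). The fingers move at their own pace and stop on an object; "squeeze" is the grip in N (left out, the last holds). Time passes only in rows, so rows that repeat a pose let the fingers close. It gives the time, the measured TCP pose, the force and the opening at its end, in the units of the state.
- ctrl.state(): the state, without advancing time (a new reading comes with each control period).
- ctrl.capture(name): name is "side" or "top"; returns a dict with "color" (384x512x3 uint8, blue, green, red), "intrinsics" (3x3 intrinsics, pixels), "k1" (the pictures are not rectified: a ray, as slopes to the right and down, at radius r is drawn at 1 + k1 r^2 times it, then the intrinsics apply), "rvec" (rotation vector, rad) and "tvec" (3), from world to camera coordinates, as OpenCV has them. Camera axes: x right, y down, z forward; pixel columns grow to the right and rows downward; lengths in m; the calibration is good to about 2 mm. A picture is of the moment at which its call begins. There is no depth.
- ctrl.sign_off(): hands the job in, once; it reports no verdict.
The state is a dict: "t": time; "q": joint angles; "joint_velocities": joint speeds; "tau": joint torques, N m; "ee_pos": TCP position; "eef_rot": TCP orientation; "force": force on the tool from outside, world axes, zero at the start; "torque": the same for the moment, N m; "width": finger opening in m.
Only numpy, scipy, OpenCV 4.12 (cv2) and the standard library are available. Lean on these libraries where they do the work, as an engineer would, in place of code of your own. Each camera call takes 0.05 s, during which the arm holds its last target.

## Working session

There is one attempt and no reset: what is moved stays moved. The work goes in short steps, Python scripts to look and compute and a tool call to move; the robot and the scene stay as the last step left them, time stands still between calls to the robot, and variables do not carry over. Pictures are saved under pics/ and viewed, and the job is handed in when it is done.

Besides the shell and the picture viewer there is one more tool, called as name(argument=value, ...), one argument or row to a line, values as JSON. jog_arm: Moves the arm, as the interface text tells. Its arguments: {"type":"object","properties":{"targets":{"type":"array","items":{"type":"object","properties":{"tx":{"type":"number"},"ty":{"type":"number"},"tz":{"type":"number"},"rx":{"type":"number"},"ry":{"type":"number"},"rz":{"type":"number"}}}},"jaw":{"type":"number"},"squeeze":{"type":"number"}},"required":["targets"]}

```bash
ls; mkdir -p pics
python3 - <<'E'
from bench import ctrl
import cv2,numpy as np
print(ctrl.state())
for n in("side","top"):
    c=ctrl.capture(n); cv2.imwrite(f"pics/{n}0.png",c["color"]); print(n,c["intrinsics"],c["k1"],c["rvec"],c["tvec"])
    np.save(f"pics/{n}0.npy",c,allow_pickle=True)
E
```

```text
pics
{'t': 0.0, 'q': array([ 6.23670846e+01,  1.18858260e+01,  8.84059273e+01,  7.51594686e-04,
        7.98434542e+01, -8.62073210e+00]), 'joint_velocities': array([-0.05840209, -0.07566228,  0.01373166,  0.05719373,  0.1298409 ,
        0.04331217]), 'tau': array([ 2.79721298e-04, -3.83049309e+01, -2.91595852e+01, -9.13048120e-05,
        1.06759951e-02, -2.05372743e-05]), 'ee_pos': array([0.18701886, 0.54309481, 0.30270062]), 'eef_rot': array([-9.01335691e+01,  2.09978008e-02, -1.90123412e+01]), 'force': array([ 0.43749603, -0.60263886, -0.29804551]), 'torque': array([0.00166664, 0.01563724, 0.00563942]), 'width': 0.08522822887954526}
side [[397.79180485   0.         255.10231222]
 [  0.         397.79180485 191.32000938]
 [  0.           0.           1.        ]] -0.02698667627335121 [ 0.68696712 -2.65525381  1.07563044] [0.49678475 0.26989254 0.88090216]
top [[464.11144322   0.         259.51155717]
 [  0.         464.11144322 187.76816165]
 [  0.           0.           1.        ]] -0.12908019833542436 [ 2.18368229 -2.1509918   0.0948519 ] [-0.00810109  0.56142459  1.39692823]
```

View pics/side0.png

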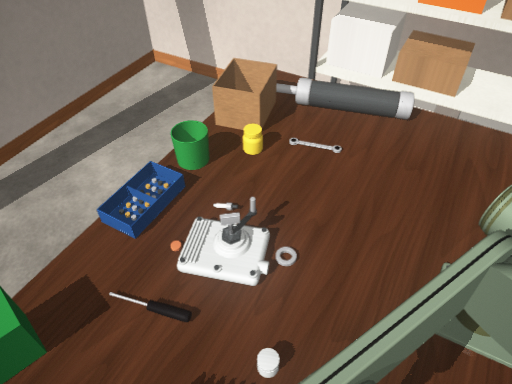

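View pics/top0.png

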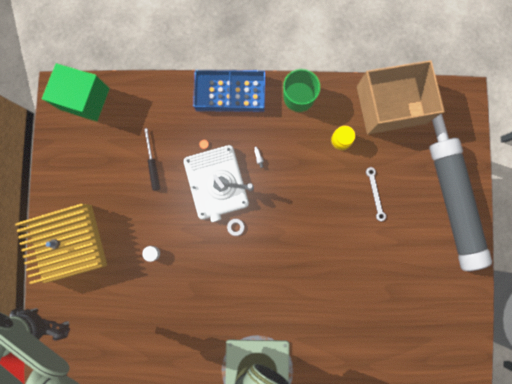

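The side view shows the cover at about (225,250) with the T-head at (230,218) and the peg at (253,205). In the top view the cover is at (217,183) with the lever towards (249,187). I'll zoom in.

Run:
```python
import cv2
a=cv2.imread("pics/side0.png")[180:300,160:320]; cv2.imwrite("pics/s0z.png",cv2.resize(a,None,fx=5,fy=5,interpolation=cv2.INTER_CUBIC))
a=cv2.imread("pics/top0.png")[135:245,175:285]; cv2.imwrite("pics/t0z.png",cv2.resize(a,(590,590),interpolation=cv2.INTER_CUBIC))
```

```text
(no output)
```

View pics/s0z.png

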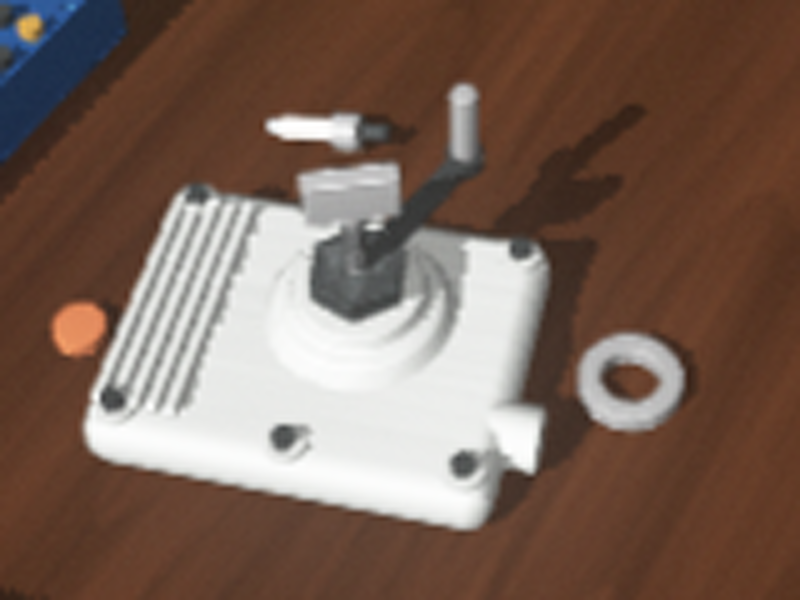

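View pics/t0z.png

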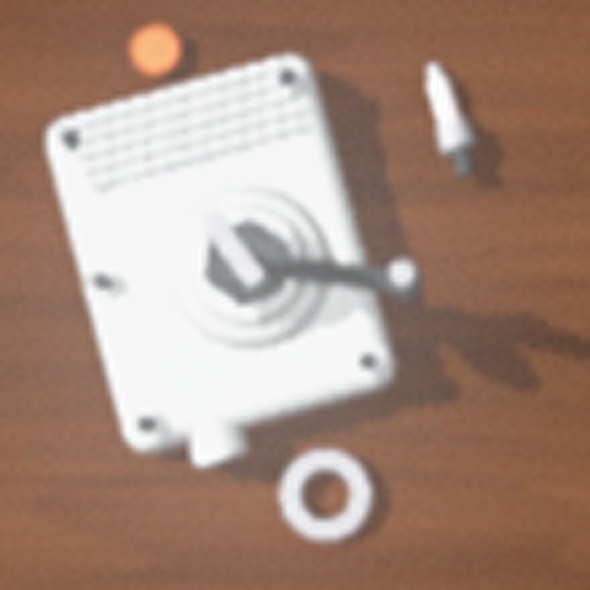

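```bash
cat > h.py <<'E'
import numpy as np,cv2
from scipy.spatial.transform import Rotation as R
def load(n): return np.load(f"pics/{n}.npy",allow_pickle=True).item()
def ray(c,uv):
    K=c["intrinsics"]; d=np.array([(uv[0]-K[0,2])/K[0,0],(uv[1]-K[1,2])/K[1,1]])
    s=d.copy()
    for _ in range(20): s=d/(1+c["k1"]*(s@s))
    Rm=cv2.Rodrigues(np.array(c["rvec"],float))[0]; t=np.array(c["tvec"],float).ravel()
    v=Rm.T@np.r_[s,1]; return -Rm.T@t, v/np.linalg.norm(v)
def onz(c,uv,z):
    o,v=ray(c,uv); return (o+v*(z-o[2])/v[2])
def two(c1,u1,c2,u2):
    o1,v1=ray(c1,u1);o2,v2=ray(c2,u2)
    A=np.c_[v1,-v2]; s=np.linalg.lstsq(A,o2-o1,rcond=None)[0]
    p,q=o1+s[0]*v1,o2+s[1]*v2; return (p+q)/2,np.linalg.norm(p-q)
E
python3 - <<'E'
from h import *
s,t=load("side0"),load("top0")
T=lambda x,y:((x+.5)/5.364-.5+175,(y+.5)/5.364-.5+135)
S=lambda x,y:((x+.5)/5-.5+160,(y+.5)/5-.5+180)
np.set_printoptions(precision=4,suppress=True)
print("top head",onz(t,T(238,250),.136), [onz(t,T(*p),.136) for p in((218,220),(258,280))])
print("side head",onz(s,S(349,172),.136),[onz(s,S(*p),.136) for p in((299,178),(399,166))])
print("peg top",onz(t,T(402,275),.112),"side",onz(s,S(463,91),.112), two(t,T(402,275),s,S(463,91)))
print("hex",onz(t,T(250,262),.07))
print("lever tip",onz(s,S(465,163),.067))
E
```

```text
top head [0.568  0.1148 0.136 ] [array([0.5838, 0.1258, 0.136 ]), array([0.5522, 0.1038, 0.136 ])]
side head [0.5698 0.117  0.136 ] [array([0.5879, 0.1311, 0.136 ]), array([0.5517, 0.1029, 0.136 ])]
peg top [0.5584 0.0284 0.112 ] side [0.5605 0.0282 0.112 ] (array([0.5591, 0.0287, 0.1131]), np.float64(0.0018679092408186528))
hex [0.5686 0.1144 0.07  ]
lever tip [0.5564 0.0345 0.067 ]
```

The two views agree to within about 2 mm. The axis is at (0.5685, 0.1155), and the peg at (0.559, 0.0285) is about 88 mm from it (90 expected). The lever points at about -96° and the T-head lies at about 36.5°. Next I'll work out the approach to the peg.

```bash
cat >> h.py <<'E'
def plan(p,yaw,st=None):
    from bench import ctrl
    st=st or ctrl.state()
    Rc=R.from_euler('xyz',st["eef_rot"],degrees=True); Rt=R.from_euler('xyz',[-90,0,yaw],degrees=True)
    d=Rc.inv().apply(np.array(p)-st["ee_pos"])*1000; rv=(Rc.inv()*Rt).as_rotvec()
    print("t",round(st["t"],2),"shift mm",d.round(1),"rot",rv.round(4),"dist",np.linalg.norm(d).round(1),"F",st["force"].round(2),"M",st["torque"].round(3),"w",round(st["width"],4))
E
python3 -c "
from h import *
plan([.5592,.0285,.29],-96.1)"
```

```text
t 0.1 shift mm [ 519.5   13.4 -365.3] rot [2.0000e-03 1.3454e+00 1.1000e-03] dist 635.2 F [ 0.49 -0.41 -0.22] M [ 0.044 -0.03   0.005] w 0.0853
```

jog_arm(
  targets=[
    {"tx": 22, "tz": -15, "ry": 0.06},
    {"tx": 50, "tz": -35, "ry": 0.15},
    {"tx": 82, "tz": -58, "ry": 0.25},
    {"tx": 115, "tz": -81, "ry": 0.35},
    {"tx": 148, "tz": -104, "ry": 0.45},
    {"tx": 181, "tz": -127, "ry": 0.55},
    {"tx": 214, "tz": -150, "ry": 0.65},
    {"tx": 247, "tz": -173, "ry": 0.75},
    {"tx": 280, "tz": -197, "ry": 0.85},
    {"tx": 313, "tz": -220, "ry": 0.95},
    {"tx": 345, "tz": -243, "ry": 1.05},
    {"tx": 375, "tz": -264, "ry": 1.15},
  ],
  jaw=0.2,
)

```text
invalid input at $.targets[0]: expected keys tx, ty, tz, rx, ry, rz
```

```bash
python3 -c "
from h import *
plan([.5592,.0285,.24],-96.1)"
```

```text
t 0.1 shift mm [ 519.5   63.4 -365.2] rot [2.0000e-03 1.3454e+00 1.1000e-03] dist 638.2 F [ 0.49 -0.41 -0.22] M [ 0.044 -0.03   0.005] w 0.0853
```

jog_arm(
  targets=[
    {"tx": 22, "ty": 0, "tz": -15, "rx": 0, "ry": 0.06, "rz": 0},
    {"tx": 50, "ty": 0, "tz": -35, "rx": 0, "ry": 0.15, "rz": 0},
    {"tx": 82, "ty": 0, "tz": -58, "rx": 0, "ry": 0.25, "rz": 0},
    {"tx": 115, "ty": 0, "tz": -81, "rx": 0, "ry": 0.35, "rz": 0},
    {"tx": 148, "ty": 0, "tz": -104, "rx": 0, "ry": 0.45, "rz": 0},
    {"tx": 181, "ty": 0, "tz": -127, "rx": 0, "ry": 0.55, "rz": 0},
    {"tx": 214, "ty": 0, "tz": -150, "rx": 0, "ry": 0.65, "rz": 0},
    {"tx": 247, "ty": 0, "tz": -173, "rx": 0, "ry": 0.75, "rz": 0},
    {"tx": 280, "ty": 0, "tz": -197, "rx": 0, "ry": 0.85, "rz": 0},
    {"tx": 313, "ty": 0, "tz": -220, "rx": 0, "ry": 0.95, "rz": 0},
    {"tx": 345, "ty": 0, "tz": -243, "rx": 0, "ry": 1.05, "rz": 0},
    {"tx": 375, "ty": 0, "tz": -264, "rx": 0, "ry": 1.15, "rz": 0},
  ],
  jaw=0.2,
)

```text
t: 1.1
ee_pos: [0.4565, 0.1697, 0.3036]
eef_rot: [-90.0, -0.0, -85.2]
force: [0.4, 0.2, -0.0]
width: 0.051
```

```bash
python3 -c "
from h import *
plan([.5592,.0285,.24],-96.1)"
```

```text
t 1.1 shift mm [149.3  63.6  90.7] rot [0.0004 0.1898 0.0002] dist 185.9 F [ 0.41  0.21 -0.01] M [-0.023  0.027  0.046] w 0.051
```

jog_arm(
  targets=[
    {"tx": 25, "ty": 5, "tz": 15, "rx": 0, "ry": 0.03, "rz": 0},
    {"tx": 52, "ty": 15, "tz": 31, "rx": 0, "ry": 0.07, "rz": 0},
    {"tx": 80, "ty": 30, "tz": 48, "rx": 0, "ry": 0.11, "rz": 0},
    {"tx": 107, "ty": 45, "tz": 65, "rx": 0, "ry": 0.15, "rz": 0},
    {"tx": 132, "ty": 58, "tz": 80, "rx": 0, "ry": 0.18, "rz": 0},
    {"tx": 149, "ty": 63, "tz": 91, "rx": 0, "ry": 0.19, "rz": 0},
    {"tx": 149, "ty": 63, "tz": 91, "rx": 0, "ry": 0.19, "rz": 0},
  ],
)

```text
t: 1.68
ee_pos: [0.5606, 0.0282, 0.2385]
eef_rot: [-90.2, -0.1, -96.0]
force: [-0.4, 0.5, 0.1]
width: 0.0509
```

```bash
python3 -c "
from h import *
plan([.5592,.0285,.152],-96.1)
from bench import ctrl
for n in ('side','top'):
    c=ctrl.capture(n); np.save(f'pics/{n}1.npy',c,allow_pickle=True)
    a=c['color']; a=a[150:300,150:310] if n=='side' else a[125:245,165:325]
    cv2.imwrite(f'pics/{n}1z.png',cv2.resize(a,None,fx=4,fy=4,interpolation=cv2.INTER_CUBIC))
a=np.hstack([cv2.resize(cv2.imread('pics/side1z.png'),(400,375)),cv2.resize(cv2.imread('pics/top1z.png'),(400,375))]);cv2.imwrite('pics/both1.png',a)
"
```

```text
t 1.68 shift mm [-0.2 86.5 -1.2] rot [0.0027 0.0012 0.0014] dist 86.5 F [-0.39  0.53  0.06] M [0.007 0.014 0.028] w 0.0509
```

View pics/both1.png

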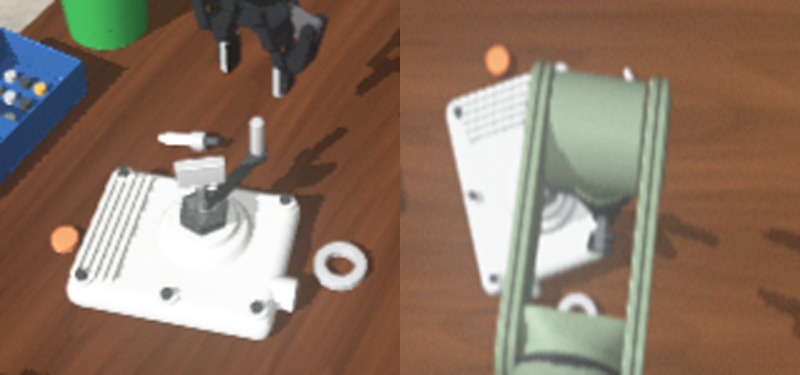

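The jaws, with tips at about (222,60) and (278,85) in the side crop, hang over the peg at (256,122). I'll lower to grip height.

jog_arm(
  targets=[
    {"tx": 0, "ty": 10, "tz": -0.5, "rx": 0, "ry": 0, "rz": 0},
    {"tx": 0, "ty": 26, "tz": -1, "rx": 0, "ry": 0, "rz": 0},
    {"tx": 0, "ty": 42, "tz": -1, "rx": 0, "ry": 0, "rz": 0},
    {"tx": 0, "ty": 58, "tz": -1, "rx": 0, "ry": 0, "rz": 0},
    {"tx": 0, "ty": 73, "tz": -1, "rx": 0, "ry": 0, "rz": 0},
    {"tx": 0, "ty": 82, "tz": -1, "rx": 0, "ry": 0, "rz": 0},
    {"tx": 0, "ty": 85, "tz": -1, "rx": 0, "ry": 0, "rz": 0},
    {"tx": 0, "ty": 85, "tz": -1, "rx": 0, "ry": 0, "rz": 0},
  ],
)

```text
t: 2.45
ee_pos: [0.5579, 0.0325, 0.1551]
eef_rot: [-90.1, 0.0, -95.7]
force: [-0.0, -0.0, -0.1]
width: 0.0515
```

```bash
cat > snap.py <<'E'
import sys
from h import *
from bench import ctrl
k=sys.argv[1]
o=[]
for n in ('side','top'):
    c=ctrl.capture(n); np.save(f'pics/{n}{k}.npy',c,allow_pickle=True)
    a=c['color']; a=a[180:280,180:287] if n=='side' else a[135:235,175:282]
    o.append(cv2.resize(a,(400,374),interpolation=cv2.INTER_CUBIC))
cv2.imwrite(f'pics/both{k}.png',np.hstack(o))
E
python3 snap.py 2; python3 -c "
from h import *
plan([.5592,.0285,.152],-96.1)"
```

```text
t 2.55 shift mm [3.5 4.7 0.4] rot [-0.0015  0.0061 -0.    ] dist 5.9 F [ 0.58  0.24 -0.48] M [ 0.017 -0.021  0.034] w 0.0513
```

View pics/both2.png

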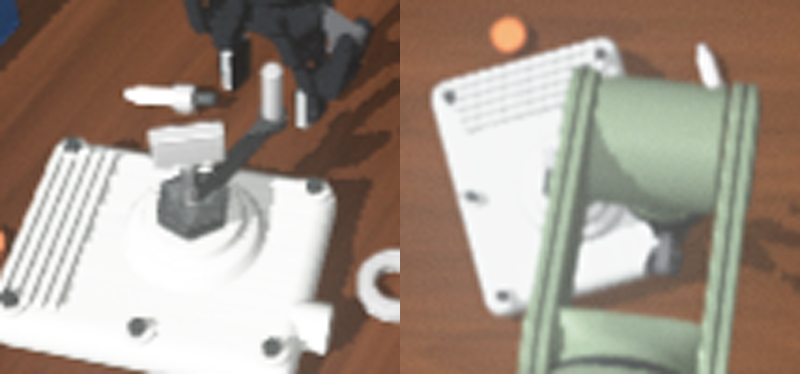

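The peg at (272,90) in the side crop stands between the fingers at (230,70) and (302,105). I'll correct a few mm and close gently.

jog_arm(
  targets=[
    {"tx": 2, "ty": 2, "tz": 0, "rx": 0, "ry": 0, "rz": 0},
    {"tx": 3.5, "ty": 3, "tz": 0, "rx": 0, "ry": 0, "rz": 0},
    {"tx": 3.5, "ty": 3, "tz": 0, "rx": 0, "ry": 0, "rz": 0},
    {"tx": 3.5, "ty": 3, "tz": 0, "rx": 0, "ry": 0, "rz": 0},
  ],
)

```text
t: 2.88
ee_pos: [0.5586, 0.028, 0.1532]
eef_rot: [-90.0, 0.0, -95.8]
force: [-0.9, 0.0, 0.3]
width: 0.0515
```

```bash
python3 -c "
from h import *
plan([.5592,.0285,.152],-96.1)"
```

```text
t 2.88 shift mm [-0.6  1.2  0.6] rot [-0.0006  0.005  -0.    ] dist 1.5 F [-0.91  0.04  0.33] M [-0.007  0.017 -0.021] w 0.0515
```

jog_arm(
  targets=[
    {"tx": 0, "ty": 0, "tz": 0, "rx": 0, "ry": 0, "rz": 0},
    {"tx": 0, "ty": 0, "tz": 0, "rx": 0, "ry": 0, "rz": 0},
    {"tx": 0, "ty": 0, "tz": 0, "rx": 0, "ry": 0, "rz": 0},
    {"tx": 0, "ty": 0, "tz": 0, "rx": 0, "ry": 0, "rz": 0},
    {"tx": 0, "ty": 0, "tz": 0, "rx": 0, "ry": 0, "rz": 0},
    {"tx": 0, "ty": 0, "tz": 0, "rx": 0, "ry": 0, "rz": 0},
  ],
  jaw=-1,
  squeeze=25,
)

```text
t: 3.38
ee_pos: [0.5592, 0.028, 0.1532]
eef_rot: [-89.9, -0.0, -95.8]
force: [3.2, -0.5, -0.8]
width: 0.0131
```

```bash
python3 -c "
from h import *
plan([.5592,.0285,.152],-96.1)"
```

```text
t 3.38 shift mm [-0.5  1.2 -0. ] rot [-0.0021  0.0054  0.0001] dist 1.3 F [ 3.19 -0.53 -0.81] M [-0.125 -0.501 -0.038] w 0.0131
```

The grip holds at 13 mm width on the 14 mm peg. Now I'll swing it anticlockwise on a 90 mm arc.

jog_arm(
  targets=[
    {"tx": -0.2, "ty": 0, "tz": 5.4, "rx": 0, "ry": -0.06, "rz": 0},
    {"tx": -0.8, "ty": 0, "tz": 11.7, "rx": 0, "ry": -0.13, "rz": 0},
    {"tx": -1.8, "ty": 0, "tz": 17.9, "rx": 0, "ry": -0.2, "rz": 0},
    {"tx": -3.3, "ty": 0, "tz": 24, "rx": 0, "ry": -0.27, "rz": 0},
    {"tx": -5.2, "ty": 0, "tz": 30, "rx": 0, "ry": -0.34, "rz": 0},
  ],
)

```text
t: 3.8
ee_pos: [0.5875, 0.0294, 0.1531]
eef_rot: [-90.3, -0.0, -76.1]
force: [-5.1, -3.4, 5.3]
width: 0.0131
```

```bash
python3 -c "
from h import *
plan([.5592,.0285,.152],-96.1)"
```

```text
t 3.8 shift mm [ -5.9   1.2 -27.7] rot [0.0048 0.3489 0.0017] dist 28.3 F [-5.08 -3.42  5.25] M [-0.574  0.578 -0.115] w 0.0131
```

jog_arm(
  targets=[
    {"tx": -0.2, "ty": 0, "tz": 5.4, "rx": 0, "ry": -0.06, "rz": 0},
    {"tx": -0.8, "ty": 0, "tz": 11.7, "rx": 0, "ry": -0.13, "rz": 0},
    {"tx": -1.8, "ty": 0, "tz": 17.9, "rx": 0, "ry": -0.2, "rz": 0},
    {"tx": -3.3, "ty": 0, "tz": 24, "rx": 0, "ry": -0.27, "rz": 0},
    {"tx": -4.3, "ty": 0, "tz": 27.5, "rx": 0, "ry": -0.31, "rz": 0},
    {"tx": -4.3, "ty": 0, "tz": 27.5, "rx": 0, "ry": -0.31, "rz": 0},
    {"tx": -4.3, "ty": 0, "tz": 27.5, "rx": 0, "ry": -0.31, "rz": 0},
    {"tx": -4.3, "ty": 0, "tz": 27.5, "rx": 0, "ry": -0.31, "rz": 0},
  ],
)

```text
t: 4.47
ee_pos: [0.6143, 0.0395, 0.1532]
eef_rot: [-90.1, -0.1, -58.5]
force: [-0.1, -5.3, 1.9]
width: 0.0132
```

```bash
python3 -c "
from h import *
from bench import ctrl
plan([.5592,.0285,.152],-96.1)
st=ctrl.state();v=st['ee_pos'][:2]-np.array([.5685,.1155]);print(np.linalg.norm(v),np.degrees(np.arctan2(v[1],v[0])),st['eef_rot'])"
```

```text
t 4.47 shift mm [-19.4   1.3 -52.7] rot [0.0017 0.6555 0.0026] dist 56.2 F [-0.14 -5.29  1.87] M [-0.731  0.07   0.025] w 0.0132
0.088723770893234 -58.945376272342905 [-90.1382207   -0.11019478 -58.5424119 ]
```

The chord of 56.3 mm corresponds to 0.636 rad, so the nut is loose. It also puts the axis at (0.5693, 0.1175), close to the vision result. Next I'll release and lift.

jog_arm(
  targets=[
    {"tx": 0, "ty": 0, "tz": 0, "rx": 0, "ry": 0, "rz": 0},
    {"tx": 0, "ty": 0, "tz": 0, "rx": 0, "ry": 0, "rz": 0},
    {"tx": 0, "ty": 0, "tz": 0, "rx": 0, "ry": 0, "rz": 0},
    {"tx": 0, "ty": 0, "tz": 0, "rx": 0, "ry": 0, "rz": 0},
    {"tx": 0, "ty": -20, "tz": 0, "rx": 0, "ry": 0, "rz": 0},
    {"tx": 0, "ty": -45, "tz": 0, "rx": 0, "ry": 0, "rz": 0},
    {"tx": 0, "ty": -70, "tz": 0, "rx": 0, "ry": 0, "rz": 0},
    {"tx": 0, "ty": -85, "tz": 0, "rx": 0, "ry": 0, "rz": 0},
    {"tx": 0, "ty": -90, "tz": 0, "rx": 0, "ry": 0, "rz": 0},
    {"tx": 0, "ty": -90, "tz": 0, "rx": 0, "ry": 0, "rz": 0},
  ],
  jaw=0.2,
)

```text
t: 5.3
ee_pos: [0.6154, 0.0412, 0.2448]
eef_rot: [-89.8, -0.1, -58.5]
force: [-0.5, -1.2, -0.5]
width: 0.0513
```

```bash
python3 snap.py 3;python3 -c "
from h import *
plan([.569,.1162,.243],36.5)"
```

```text
t 5.4 shift mm [-87.3  -1.2   0.9] rot [ 1.0000e-04 -1.6587e+00 -2.2000e-03] dist 87.4 F [ 0.67  0.76 -0.3 ] M [ 0.044  0.03  -0.038] w 0.0511
```

View pics/both3.png

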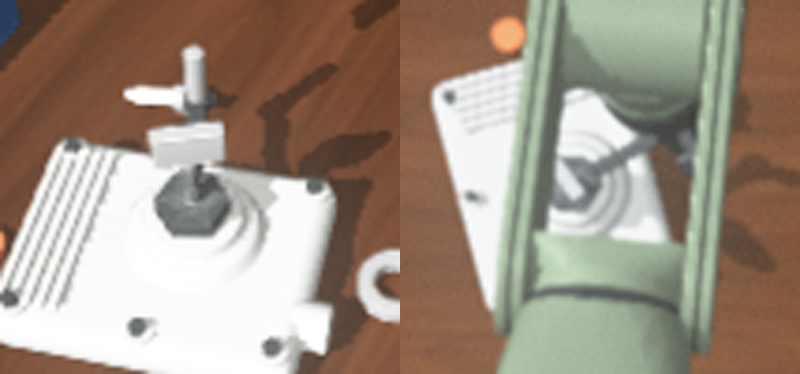

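The lever now points off at about -60°, with the peg at (195,70) in the side crop. The T-head at (187,145) has not moved. I'll swing over to it.

jog_arm(
  targets=[
    {"tx": -4, "ty": 0, "tz": 0, "rx": 0, "ry": -0.08, "rz": 0},
    {"tx": -12, "ty": 0, "tz": 0, "rx": 0, "ry": -0.2, "rz": 0},
    {"tx": -21, "ty": 0, "tz": 0, "rx": 0, "ry": -0.32, "rz": 0},
    {"tx": -30, "ty": 0, "tz": 0, "rx": 0, "ry": -0.44, "rz": 0},
    {"tx": -39, "ty": 0, "tz": 0, "rx": 0, "ry": -0.56, "rz": 0},
    {"tx": -48, "ty": 0, "tz": 0, "rx": 0, "ry": -0.68, "rz": 0},
    {"tx": -57, "ty": 0, "tz": 0, "rx": 0, "ry": -0.8, "rz": 0},
    {"tx": -66, "ty": 0, "tz": 0, "rx": 0, "ry": -0.92, "rz": 0},
    {"tx": -75, "ty": 0, "tz": 0, "rx": 0, "ry": -1.04, "rz": 0},
    {"tx": -83, "ty": 0, "tz": 0, "rx": 0, "ry": -1.16, "rz": 0},
    {"tx": -87, "ty": 0, "tz": 1, "rx": 0, "ry": -1.28, "rz": 0},
    {"tx": -87, "ty": 0, "tz": 1, "rx": 0, "ry": -1.4, "rz": 0},
  ],
)

```text
t: 6.4
ee_pos: [0.5682, 0.1166, 0.2403]
eef_rot: [-89.9, 0.3, 22.1]
force: [-0.4, 0.3, -0.3]
width: 0.0512
```

jog_arm(
  targets=[
    {"tx": 0, "ty": 0, "tz": 0, "rx": 0, "ry": -0.12, "rz": 0},
    {"tx": 0, "ty": 0, "tz": 0, "rx": 0, "ry": -0.22, "rz": 0},
    {"tx": 0, "ty": 0, "tz": 0, "rx": 0, "ry": -0.26, "rz": 0},
    {"tx": 0, "ty": 0, "tz": 0, "rx": 0, "ry": -0.26, "rz": 0},
    {"tx": 0, "ty": 0, "tz": 0, "rx": 0, "ry": -0.26, "rz": 0},
  ],
)

```text
t: 6.82
ee_pos: [0.569, 0.1157, 0.241]
eef_rot: [-89.9, 0.2, 36.5]
force: [0.2, -0.2, -0.1]
width: 0.0512
```

```bash
python3 snap.py 4;python3 -c "
from h import *
plan([.569,.1162,.180],36.5)"
```

```text
t 6.92 shift mm [ 0.1 61.7  0.5] rot [-0.0012  0.0002 -0.0017] dist 61.7 F [ 0.51 -0.69 -0.34] M [-0.025  0.02  -0.073] w 0.0512
```

View pics/both4.png

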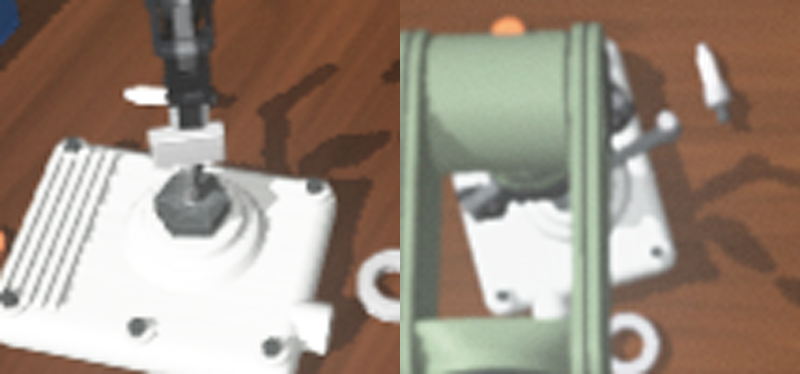

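The gripper is centred over the T-head at (187,145), with its jaws across the thickness. I'll descend and close.

jog_arm(
  targets=[
    {"tx": 0, "ty": 10, "tz": 0, "rx": 0, "ry": 0, "rz": 0},
    {"tx": 0, "ty": 25, "tz": 0, "rx": 0, "ry": 0, "rz": 0},
    {"tx": 0, "ty": 40, "tz": 0, "rx": 0, "ry": 0, "rz": 0},
    {"tx": 0, "ty": 54, "tz": 0, "rx": 0, "ry": 0, "rz": 0},
    {"tx": 0, "ty": 60, "tz": 0.5, "rx": 0, "ry": 0, "rz": 0},
    {"tx": 0, "ty": 61, "tz": 0.5, "rx": 0, "ry": 0, "rz": 0},
    {"tx": 0, "ty": 61, "tz": 0.5, "rx": 0, "ry": 0, "rz": 0},
    {"tx": 0, "ty": 61, "tz": 0.5, "rx": 0, "ry": 0, "rz": 0},
  ],
)

```text
t: 7.58
ee_pos: [0.5702, 0.1162, 0.1825]
eef_rot: [-90.0, -0.1, 36.6]
force: [0.1, -0.0, 0.7]
width: 0.0513
```

```bash
python3 -c "
from h import *
plan([.569,.1162,.180],36.5)"
```

```text
t 7.58 shift mm [-0.9  2.5  0.7] rot [0.0007 0.0011 0.0011] dist 2.8 F [ 0.11 -0.04  0.66] M [ 0.031  0.052 -0.023] w 0.0513
```

jog_arm(
  targets=[
    {"tx": 0, "ty": 0, "tz": 0, "rx": 0, "ry": 0, "rz": 0},
    {"tx": 0, "ty": 0, "tz": 0, "rx": 0, "ry": 0, "rz": 0},
    {"tx": 0, "ty": 0, "tz": 0, "rx": 0, "ry": 0, "rz": 0},
    {"tx": 0, "ty": 0, "tz": 0, "rx": 0, "ry": 0, "rz": 0},
    {"tx": 0, "ty": 0, "tz": 0, "rx": 0, "ry": 0, "rz": 0},
    {"tx": 0, "ty": 0, "tz": 0, "rx": 0, "ry": 0, "rz": 0},
  ],
  jaw=-1,
  squeeze=50,
)

```text
t: 8.08
ee_pos: [0.5694, 0.1172, 0.1829]
eef_rot: [-89.9, -0.1, 36.6]
force: [-3.3, 3.5, 5.0]
width: 0.0111
```

```bash
python3 snap.py 5; python3 -c "
from h import *
plan([.569,.1162,.180],36.5)"
```

```text
t 8.18 shift mm [-0.9  2.9 -0.6] rot [-0.0017  0.001   0.0009] dist 3.1 F [-4.08  4.    5.53] M [ 0.608  0.571 -0.074] w 0.0111
```

View pics/both5.png

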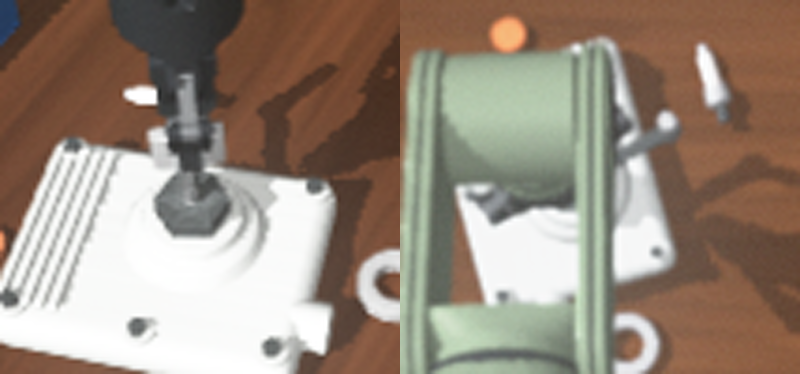

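The head is gripped at 11 mm width, square to it. The side force implies the axis is at (0.5694, 0.1172), which matches the chord estimate. I'll relieve it by 1.2 mm and start turning, reading the torque as I go.

```bash
cat > tq.py <<'E'
import sys
from bench import ctrl
import numpy as np
n=int(sys.argv[1]) if len(sys.argv)>1 else 1
L=[]
for i in range(n):
    if i: ctrl.capture("top")
    s=ctrl.state(); L.append(np.r_[s["torque"][2],s["tau"][5],s["eef_rot"][2],s["ee_pos"]*1000,s["force"],s["t"]])
L=np.array(L);np.set_printoptions(precision=3,suppress=True,linewidth=150)
print("Mz",L[:,0],"tau6",L[:,1]);m=L.mean(0)
print("mean Mz %.3f tau6 %.4f yaw %.2f"%tuple(m[:3]),"pos",m[3:6].round(1),"F",m[6:9].round(1),"t",L[-1,-1])
E
python3 tq.py 3
```

```text
Mz [-0.074 -0.089 -0.083] tau6 [-0.105 -0.105 -0.106]
mean Mz -0.082 tau6 -0.1054 yaw 36.56 pos [569.4 117.2 182.9] F [-3.4  4.3  5.4] t 8.2833
```

jog_arm(
  targets=[
    {"tx": 0, "ty": 0, "tz": 0.6, "rx": 0, "ry": 0.02, "rz": 0},
    {"tx": 0, "ty": 0, "tz": 1.2, "rx": 0, "ry": 0.04, "rz": 0},
    {"tx": 0, "ty": 0, "tz": 1.2, "rx": 0, "ry": 0.07, "rz": 0},
    {"tx": 0, "ty": 0, "tz": 1.2, "rx": 0, "ry": 0.1, "rz": 0},
  ],
)

```text
t: 8.62
ee_pos: [0.5692, 0.1174, 0.1829]
eef_rot: [-90.0, -0.1, 30.8]
force: [-2.4, 2.4, 5.8]
width: 0.0109
```

```bash
python3 tq.py 4
```

```text
Mz [ 0.124  0.104 -0.012 -0.015] tau6 [-0.146  0.2    0.105 -0.011]
mean Mz 0.050 tau6 0.0370 yaw 30.75 pos [569.2 117.4 182.9] F [-2.1  2.4  5.8] t 8.7667
```

The torque only shows while the screw is turning. I'll turn steadily in short calls and read it in motion.

jog_arm(
  targets=[
    {"tx": 0, "ty": 0, "tz": 0.2, "rx": 0, "ry": 0.025, "rz": 0},
    {"tx": 0, "ty": 0, "tz": 0.4, "rx": 0, "ry": 0.05, "rz": 0},
  ],
)

```text
t: 8.93
ee_pos: [0.5692, 0.1175, 0.1829]
eef_rot: [-90.0, -0.1, 27.9]
force: [-1.8, 1.1, 4.7]
width: 0.0109
```

```bash
python3 tq.py 1
```

```text
Mz [0.14] tau6 [-0.109]
mean Mz 0.140 tau6 -0.1090 yaw 27.90 pos [569.2 117.5 182.9] F [-1.8  1.1  4.7] t 8.9333
```

jog_arm(
  targets=[
    {"tx": 0, "ty": 0, "tz": 0, "rx": 0, "ry": 0.025, "rz": 0},
    {"tx": 0, "ty": 0, "tz": 0, "rx": 0, "ry": 0.05, "rz": 0},
  ],
)

```text
t: 9.1
ee_pos: [0.5692, 0.1175, 0.1829]
eef_rot: [-90.0, -0.1, 25.0]
force: [-1.9, 1.5, 4.9]
width: 0.0109
```

```bash
python3 tq.py 1
```

```text
Mz [0.133] tau6 [-0.093]
mean Mz 0.133 tau6 -0.0926 yaw 25.04 pos [569.2 117.5 182.9] F [-1.9  1.5  4.9] t 9.1
```

jog_arm(
  targets=[
    {"tx": 0, "ty": 0, "tz": 0, "rx": 0, "ry": 0.025, "rz": 0},
    {"tx": 0, "ty": 0, "tz": 0, "rx": 0, "ry": 0.05, "rz": 0},
  ],
)

```text
t: 9.27
ee_pos: [0.5692, 0.1175, 0.1829]
eef_rot: [-90.0, -0.1, 22.2]
force: [-2.0, 1.7, 5.4]
width: 0.0114
```

```bash
python3 tq.py 1
```

```text
Mz [0.223] tau6 [-0.093]
mean Mz 0.223 tau6 -0.0927 yaw 22.17 pos [569.2 117.5 182.9] F [-2.   1.7  5.4] t 9.2667
```

jog_arm(
  targets=[
    {"tx": 0, "ty": 0, "tz": 0, "rx": 0, "ry": 0.025, "rz": 0},
  ],
)

```text
t: 9.35
ee_pos: [0.5692, 0.1175, 0.1829]
eef_rot: [-90.0, -0.1, 20.7]
force: [-3.0, 1.1, 7.1]
width: 0.0111
```

```bash
python3 tq.py 1
```

```text
Mz [0.17] tau6 [-0.093]
mean Mz 0.170 tau6 -0.0927 yaw 20.73 pos [569.2 117.5 182.9] F [-3.   1.1  7.1] t 9.35
```

jog_arm(
  targets=[
    {"tx": 0, "ty": 0, "tz": 0, "rx": 0, "ry": 0.025, "rz": 0},
  ],
)

```text
t: 9.43
ee_pos: [0.5692, 0.1175, 0.1829]
eef_rot: [-90.0, -0.1, 19.3]
force: [-2.6, 1.9, 5.3]
width: 0.0113
```

```bash
python3 tq.py 1
```

```text
Mz [0.131] tau6 [-0.093]
mean Mz 0.131 tau6 -0.0927 yaw 19.30 pos [569.2 117.5 182.9] F [-2.6  1.9  5.3] t 9.4333
```

jog_arm(
  targets=[
    {"tx": 0, "ty": 0, "tz": 0, "rx": 0, "ry": 0.025, "rz": 0},
  ],
)

```text
t: 9.52
ee_pos: [0.5692, 0.1176, 0.1829]
eef_rot: [-90.0, -0.1, 17.9]
force: [-2.0, 1.6, 5.8]
width: 0.0111
```

```bash
python3 tq.py 1
```

```text
Mz [0.154] tau6 [-0.093]
mean Mz 0.154 tau6 -0.0927 yaw 17.87 pos [569.2 117.6 182.9] F [-2.   1.6  5.8] t 9.5167
```

In steady motion tau6 is almost noise-free at -0.0927, so a step in it will mark the touch. I'll continue.

jog_arm(
  targets=[
    {"tx": 0, "ty": 0, "tz": 0, "rx": 0, "ry": 0.025, "rz": 0},
    {"tx": 0, "ty": 0, "tz": 0, "rx": 0, "ry": 0.05, "rz": 0},
  ],
)

```text
t: 9.68
ee_pos: [0.5691, 0.1176, 0.1829]
eef_rot: [-90.0, -0.1, 15.0]
force: [-2.1, 1.5, 5.4]
width: 0.0109
```

```bash
python3 tq.py 1
```

```text
Mz [0.146] tau6 [-0.093]
mean Mz 0.146 tau6 -0.0927 yaw 15.01 pos [569.1 117.6 182.9] F [-2.1  1.5  5.4] t 9.6833
```

jog_arm(
  targets=[
    {"tx": 0, "ty": 0, "tz": 0, "rx": 0, "ry": 0.025, "rz": 0},
    {"tx": 0, "ty": 0, "tz": 0, "rx": 0, "ry": 0.05, "rz": 0},
  ],
)

```text
t: 9.85
ee_pos: [0.5691, 0.1176, 0.1829]
eef_rot: [-90.0, -0.1, 12.1]
force: [-2.3, 2.8, 5.7]
width: 0.0112
```

```bash
python3 tq.py 1
```

```text
Mz [0.106] tau6 [-0.093]
mean Mz 0.106 tau6 -0.0927 yaw 12.14 pos [569.1 117.6 182.9] F [-2.3  2.8  5.7] t 9.85
```

jog_arm(
  targets=[
    {"tx": 0, "ty": 0, "tz": 0, "rx": 0, "ry": 0.025, "rz": 0},
    {"tx": 0, "ty": 0, "tz": 0, "rx": 0, "ry": 0.05, "rz": 0},
  ],
)

```text
t: 10.02
ee_pos: [0.5691, 0.1176, 0.1829]
eef_rot: [-90.0, -0.1, 9.3]
force: [-2.5, 2.1, 6.0]
width: 0.0112
```

```bash
python3 tq.py 1
```

```text
Mz [0.139] tau6 [-0.093]
mean Mz 0.139 tau6 -0.0927 yaw 9.28 pos [569.1 117.6 182.9] F [-2.5  2.1  6. ] t 10.0167
```

jog_arm(
  targets=[
    {"tx": 0, "ty": 0, "tz": 0, "rx": 0, "ry": 0.025, "rz": 0},
    {"tx": 0, "ty": 0, "tz": 0, "rx": 0, "ry": 0.05, "rz": 0},
  ],
)

```text
t: 10.18
ee_pos: [0.5691, 0.1177, 0.1829]
eef_rot: [-90.0, -0.1, 6.4]
force: [-2.8, 2.2, 5.8]
width: 0.0112
```

```bash
python3 tq.py 1
```

```text
Mz [0.146] tau6 [-0.093]
mean Mz 0.146 tau6 -0.0927 yaw 6.41 pos [569.1 117.7 182.9] F [-2.8  2.2  5.8] t 10.1833
```

jog_arm(
  targets=[
    {"tx": 0, "ty": 0, "tz": 0, "rx": 0, "ry": 0.025, "rz": 0},
    {"tx": 0, "ty": 0, "tz": 0, "rx": 0, "ry": 0.05, "rz": 0},
  ],
)

```text
t: 10.35
ee_pos: [0.5691, 0.1177, 0.1829]
eef_rot: [-90.0, -0.1, 3.6]
force: [-2.1, 1.8, 5.3]
width: 0.0112
```

```bash
python3 tq.py 1
```

```text
Mz [0.081] tau6 [-0.093]
mean Mz 0.081 tau6 -0.0927 yaw 3.55 pos [569.1 117.7 182.9] F [-2.1  1.8  5.3] t 10.35
```

jog_arm(
  targets=[
    {"tx": 0, "ty": 0, "tz": 0, "rx": 0, "ry": 0.025, "rz": 0},
    {"tx": 0, "ty": 0, "tz": 0, "rx": 0, "ry": 0.05, "rz": 0},
  ],
)

```text
t: 10.52
ee_pos: [0.5691, 0.1177, 0.1829]
eef_rot: [-90.0, -0.1, 0.7]
force: [-1.6, 2.4, 5.5]
width: 0.0111
```

```bash
python3 tq.py 1
```

```text
Mz [0.168] tau6 [-0.093]
mean Mz 0.168 tau6 -0.0927 yaw 0.68 pos [569.1 117.7 182.9] F [-1.6  2.4  5.5] t 10.5167
```

jog_arm(
  targets=[
    {"tx": 0, "ty": 0, "tz": 0, "rx": 0, "ry": 0.025, "rz": 0},
    {"tx": 0, "ty": 0, "tz": 0, "rx": 0, "ry": 0.05, "rz": 0},
  ],
)

```text
t: 10.68
ee_pos: [0.5691, 0.1177, 0.1829]
eef_rot: [-90.0, -0.1, -2.2]
force: [-2.0, 3.0, 5.8]
width: 0.011
```

```bash
python3 tq.py 1
```

```text
Mz [0.115] tau6 [-0.093]
mean Mz 0.115 tau6 -0.0927 yaw -2.18 pos [569.1 117.7 182.9] F [-2.   3.   5.8] t 10.6833
```

jog_arm(
  targets=[
    {"tx": 0, "ty": 0, "tz": 0, "rx": 0, "ry": 0.025, "rz": 0},
    {"tx": 0, "ty": 0, "tz": 0, "rx": 0, "ry": 0.05, "rz": 0},
  ],
)

```text
t: 10.85
ee_pos: [0.5691, 0.1178, 0.1829]
eef_rot: [-90.0, -0.1, -5.0]
force: [-1.8, 2.3, 6.4]
width: 0.0111
```

```bash
python3 tq.py 1
```

```text
Mz [0.134] tau6 [-0.093]
mean Mz 0.134 tau6 -0.0928 yaw -5.04 pos [569.1 117.8 182.9] F [-1.8  2.3  6.4] t 10.85
```

jog_arm(
  targets=[
    {"tx": 0, "ty": 0, "tz": 0, "rx": 0, "ry": 0.025, "rz": 0},
    {"tx": 0, "ty": 0, "tz": 0, "rx": 0, "ry": 0.05, "rz": 0},
  ],
)

```text
t: 11.02
ee_pos: [0.5691, 0.1178, 0.1829]
eef_rot: [-90.0, -0.1, -7.9]
force: [-2.9, 3.1, 5.8]
width: 0.0113
```

```bash
python3 tq.py 1
```

```text
Mz [0.101] tau6 [-0.093]
mean Mz 0.101 tau6 -0.0928 yaw -7.91 pos [569.1 117.8 182.9] F [-2.9  3.1  5.8] t 11.0167
```

jog_arm(
  targets=[
    {"tx": 0, "ty": 0, "tz": 0, "rx": 0, "ry": 0.025, "rz": 0},
    {"tx": 0, "ty": 0, "tz": 0, "rx": 0, "ry": 0.05, "rz": 0},
  ],
)

```text
t: 11.18
ee_pos: [0.5691, 0.1178, 0.1829]
eef_rot: [-90.0, -0.1, -10.8]
force: [-3.3, 2.8, 5.2]
width: 0.011
```

```bash
python3 tq.py 1
```

```text
Mz [0.199] tau6 [-0.07]
mean Mz 0.199 tau6 -0.0697 yaw -10.77 pos [569.1 117.8 182.9] F [-3.3  2.8  5.2] t 11.1833
```

jog_arm(
  targets=[
    {"tx": 0, "ty": 0, "tz": 0, "rx": 0, "ry": 0.025, "rz": 0},
    {"tx": 0, "ty": 0, "tz": 0, "rx": 0, "ry": 0.05, "rz": 0},
  ],
)

```text
t: 11.35
ee_pos: [0.5691, 0.1179, 0.1828]
eef_rot: [-90.0, -0.1, -13.6]
force: [-1.6, 2.7, 5.5]
width: 0.011
```

```bash
python3 tq.py 1
```

```text
Mz [0.271] tau6 [-0.015]
mean Mz 0.271 tau6 -0.0152 yaw -13.62 pos [569.1 117.9 182.8] F [-1.6  2.7  5.5] t 11.35
```

jog_arm(
  targets=[
    {"tx": 0, "ty": 0, "tz": 0, "rx": 0, "ry": 0.025, "rz": 0},
    {"tx": 0, "ty": 0, "tz": 0, "rx": 0, "ry": 0.05, "rz": 0},
  ],
)

```text
t: 11.52
ee_pos: [0.5691, 0.1179, 0.1829]
eef_rot: [-89.9, -0.1, -16.5]
force: [-1.9, 3.3, 5.4]
width: 0.0107
```

```bash
python3 tq.py 1
```

```text
Mz [0.25] tau6 [-0.007]
mean Mz 0.250 tau6 -0.0073 yaw -16.49 pos [569.1 117.9 182.9] F [-1.9  3.3  5.4] t 11.5167
```

tau6 stepped from -0.093 to -0.015 and then -0.007, and Mz rose from about 0.13 to 0.26. So the screw came to bear at a yaw of about -11°, and it is now roughly 0.09 rad past first touch. I'll stop here, hold briefly, release and lift.

jog_arm(
  targets=[
    {"tx": 0, "ty": 0, "tz": 0, "rx": 0, "ry": 0, "rz": 0},
    {"tx": 0, "ty": 0, "tz": 0, "rx": 0, "ry": 0, "rz": 0},
    {"tx": 0, "ty": 0, "tz": 0, "rx": 0, "ry": 0, "rz": 0},
    {"tx": 0, "ty": 0, "tz": 0, "rx": 0, "ry": 0, "rz": 0},
  ],
)

```text
t: 11.85
ee_pos: [0.5691, 0.1179, 0.1828]
eef_rot: [-89.9, -0.1, -16.4]
force: [-1.8, 2.7, 5.5]
width: 0.011
```

```bash
python3 tq.py 2
```

```text
Mz [0.121 0.057] tau6 [0.078 0.078]
mean Mz 0.089 tau6 0.0783 yaw -16.45 pos [569.1 117.9 182.9] F [-2.2  3.3  5.3] t 11.9
```

jog_arm(
  targets=[
    {"tx": 0, "ty": 0, "tz": 0, "rx": 0, "ry": 0, "rz": 0},
    {"tx": 0, "ty": 0, "tz": 0, "rx": 0, "ry": 0, "rz": 0},
    {"tx": 0, "ty": 0, "tz": 0, "rx": 0, "ry": 0, "rz": 0},
    {"tx": 0, "ty": 0, "tz": 0, "rx": 0, "ry": 0, "rz": 0},
    {"tx": 0, "ty": -15, "tz": 0, "rx": 0, "ry": 0, "rz": 0},
    {"tx": 0, "ty": -40, "tz": 0, "rx": 0, "ry": 0, "rz": 0},
    {"tx": 0, "ty": -58, "tz": 0, "rx": 0, "ry": 0, "rz": 0},
    {"tx": 0, "ty": -62, "tz": 0, "rx": 0, "ry": 0, "rz": 0},
  ],
  jaw=0.2,
)

```text
t: 12.57
ee_pos: [0.5708, 0.1174, 0.2475]
eef_rot: [-89.9, -0.4, -16.4]
force: [0.5, -0.7, 1.2]
width: 0.0512
```

```bash
python3 snap.py 6; python3 -c "
from h import *
a=np.radians(-59.7)
plan([.5693+.09*np.cos(a),.1173+.09*np.sin(a),.242],-59.7)"
```

```text
t 12.67 shift mm [ 65.4   3.1 -61.8] rot [-0.0018  0.755   0.0024] dist 90.0 F [-0.07  0.47 -0.39] M [0.041 0.009 0.03 ] w 0.0511
```

View pics/both6.png

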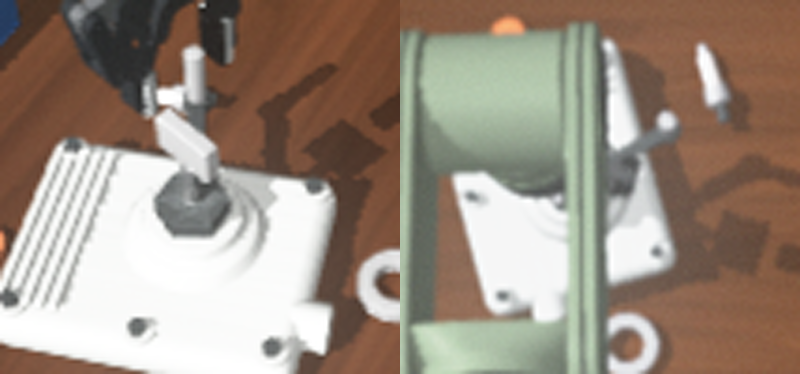

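The T-head has visibly turned, with its face now slanting at (187,145), and the peg is still at (195,70). Now I'll go back to the peg.

jog_arm(
  targets=[
    {"tx": 6, "ty": 0, "tz": -5, "rx": 0, "ry": 0.08, "rz": 0},
    {"tx": 16, "ty": 0, "tz": -15, "rx": 0, "ry": 0.2, "rz": 0},
    {"tx": 28, "ty": 0, "tz": -27, "rx": 0, "ry": 0.32, "rz": 0},
    {"tx": 40, "ty": 0, "tz": -39, "rx": 0, "ry": 0.44, "rz": 0},
    {"tx": 52, "ty": 0, "tz": -50, "rx": 0, "ry": 0.56, "rz": 0},
    {"tx": 62, "ty": 0, "tz": -59, "rx": 0, "ry": 0.68, "rz": 0},
    {"tx": 65.5, "ty": 0, "tz": -62, "rx": 0, "ry": 0.75, "rz": 0},
    {"tx": 65.5, "ty": 0, "tz": -62, "rx": 0, "ry": 0.75, "rz": 0},
    {"tx": 65.5, "ty": 0, "tz": -62, "rx": 0, "ry": 0.75, "rz": 0},
  ],
)

```text
t: 13.42
ee_pos: [0.6131, 0.0393, 0.2419]
eef_rot: [-90.2, 0.1, -59.3]
force: [0.4, -0.6, -0.3]
width: 0.0515
```

```bash
python3 -c "
from h import *
a=np.radians(-59.7)
plan([.5693+.09*np.cos(a),.1173+.09*np.sin(a),.152],-59.7)"
```

```text
t 13.42 shift mm [ 0.7 89.9  1.8] rot [ 0.0028  0.0064 -0.0021] dist 89.9 F [ 0.43 -0.58 -0.29] M [0.074 0.001 0.016] w 0.0515
```

jog_arm(
  targets=[
    {"tx": 0, "ty": 10, "tz": 1, "rx": 0, "ry": 0, "rz": 0},
    {"tx": 1, "ty": 26, "tz": 1.5, "rx": 0, "ry": 0, "rz": 0},
    {"tx": 1, "ty": 43, "tz": 1.5, "rx": 0, "ry": 0, "rz": 0},
    {"tx": 1, "ty": 60, "tz": 1.5, "rx": 0, "ry": 0, "rz": 0},
    {"tx": 1, "ty": 76, "tz": 1.5, "rx": 0, "ry": 0, "rz": 0},
    {"tx": 1, "ty": 86, "tz": 1.5, "rx": 0, "ry": 0, "rz": 0},
    {"tx": 1, "ty": 89, "tz": 1.5, "rx": 0, "ry": 0, "rz": 0},
    {"tx": 1, "ty": 89, "tz": 1.5, "rx": 0, "ry": 0, "rz": 0},
    {"tx": 1, "ty": 89, "tz": 1.5, "rx": 0, "ry": 0, "rz": 0},
  ],
)

```text
t: 14.17
ee_pos: [0.6161, 0.0396, 0.1552]
eef_rot: [-90.0, -0.0, -59.4]
force: [0.9, -0.9, 0.9]
width: 0.0512
```

```bash
python3 snap.py 7; python3 -c "
from h import *
a=np.radians(-59.7)
plan([.5693+.09*np.cos(a),.1173+.09*np.sin(a),.152],-59.7)"
```

```text
t 14.27 shift mm [-1.1  4.2 -1.6] rot [-0.0021  0.0055  0.0014] dist 4.6 F [ 0.82 -0.35 -0.04] M [-0.003 -0.     0.068] w 0.0511
```

View pics/both7.png

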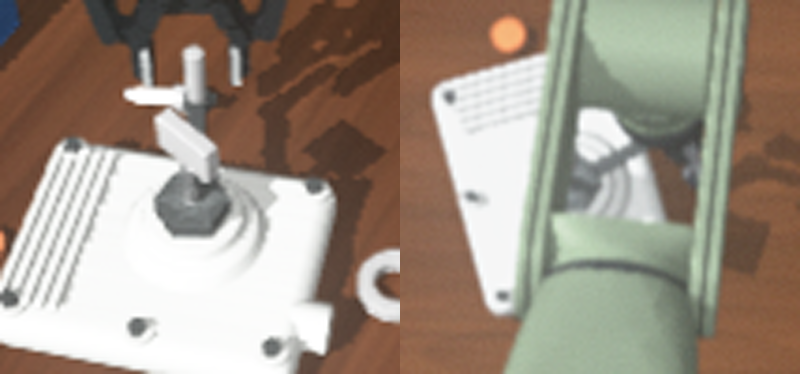

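The peg at (195,70) is centred between the fingers at (147,65) and (237,65). I'll drop 3 mm and close.

jog_arm(
  targets=[
    {"tx": -1, "ty": 2, "tz": -0.5, "rx": 0, "ry": 0, "rz": 0},
    {"tx": -1, "ty": 3, "tz": -1, "rx": 0, "ry": 0, "rz": 0},
    {"tx": -1, "ty": 3, "tz": -1, "rx": 0, "ry": 0, "rz": 0},
  ],
)

```text
t: 14.52
ee_pos: [0.6143, 0.0397, 0.1521]
eef_rot: [-90.0, -0.0, -59.4]
force: [-0.2, 0.6, -0.5]
width: 0.0512
```

jog_arm(
  targets=[
    {"tx": 0, "ty": 0, "tz": 0, "rx": 0, "ry": 0, "rz": 0},
    {"tx": 0, "ty": 0, "tz": 0, "rx": 0, "ry": 0, "rz": 0},
    {"tx": 0, "ty": 0, "tz": 0, "rx": 0, "ry": 0, "rz": 0},
    {"tx": 0, "ty": 0, "tz": 0, "rx": 0, "ry": 0, "rz": 0},
    {"tx": 0, "ty": 0, "tz": 0, "rx": 0, "ry": 0, "rz": 0},
    {"tx": 0, "ty": 0, "tz": 0, "rx": 0, "ry": 0, "rz": 0},
  ],
  jaw=-1,
  squeeze=40,
)

```text
t: 15.02
ee_pos: [0.6144, 0.0396, 0.1521]
eef_rot: [-90.0, -0.0, -59.4]
force: [-1.6, -0.5, 1.3]
width: 0.0127
```

```bash
cat > ft.py <<'E'
import sys
from bench import ctrl
import numpy as np
n=int(sys.argv[1]) if len(sys.argv)>1 else 1
A=np.array([.5693,.1174]);L=[]
for i in range(n):
    if i: ctrl.capture("top")
    s=ctrl.state(); v=s["ee_pos"][:2]-A; r=np.linalg.norm(v); u=v/r; tcw=np.array([u[1],-u[0]])
    F=s["force"][:2]; L.append([-F@tcw,F@u,np.degrees(np.arctan2(v[1],v[0])),r*1000,s["eef_rot"][2],s["width"]*1000,s["force"][2]])
print("push",np.round([l[0] for l in L],2),"push mean %.2f rad %.2f ang %.2f r %.1f yaw %.2f w %.1f Fz %.1f"%tuple(np.mean(L,0)),"tau1",s["tau"][0].round(3),"t",round(s["t"],2),"nut",round(np.radians(-95.9-L[-1][2]),3))
E
python3 ft.py 3
```

```text
push [-1.62 -1.68 -0.73] push mean -1.35 rad -0.57 ang -59.93 r 89.9 yaw -59.40 w 12.6 Fz 1.5 tau1 0.434 t 15.12 nut -0.628
```

jog_arm(
  targets=[
    {"tx": -0.1, "ty": 0, "tz": -4.5, "rx": 0, "ry": 0.05, "rz": 0},
    {"tx": -0.6, "ty": 0, "tz": -10.8, "rx": 0, "ry": 0.12, "rz": 0},
    {"tx": -1.6, "ty": 0, "tz": -17, "rx": 0, "ry": 0.19, "rz": 0},
    {"tx": -3, "ty": 0, "tz": -23.1, "rx": 0, "ry": 0.26, "rz": 0},
    {"tx": -4.9, "ty": 0, "tz": -29.2, "rx": 0, "ry": 0.33, "rz": 0},
    {"tx": -7.1, "ty": 0, "tz": -35, "rx": 0, "ry": 0.4, "rz": 0},
  ],
)

```text
t: 15.62
ee_pos: [0.5818, 0.0285, 0.1521]
eef_rot: [-89.8, 0.0, -82.5]
force: [3.1, 2.7, -1.4]
width: 0.0128
```

```bash
python3 ft.py 1
```

```text
push [3.41] push mean 3.41 rad -2.22 ang -82.00 r 89.8 yaw -82.49 w 12.8 Fz -1.4 tau1 -1.149 t 15.62 nut -0.243
```

```bash
sed -i 's/"nut",round/"Mz",s["torque"][2].round(3),"nut",round/' ft.py; python3 ft.py 1
```

```text
push [3.41] push mean 3.41 rad -2.22 ang -82.00 r 89.8 yaw -82.49 w 12.8 Fz -1.4 tau1 -1.149 t 15.62 Mz 0.237 nut -0.243
```

jog_arm(
  targets=[
    {"tx": -0.1, "ty": 0, "tz": -2.7, "rx": 0, "ry": 0.03, "rz": 0},
    {"tx": -0.2, "ty": 0, "tz": -5.4, "rx": 0, "ry": 0.06, "rz": 0},
  ],
)

```text
t: 15.78
ee_pos: [0.5764, 0.0279, 0.1521]
eef_rot: [-89.8, 0.0, -85.8]
force: [4.2, 1.4, -1.4]
width: 0.0128
```

```bash
python3 ft.py 1
```

```text
push [4.31] push mean 4.31 rad -1.05 ang -85.46 r 89.7 yaw -85.82 w 12.8 Fz -1.4 tau1 -0.993 t 15.78 Mz 0.21 nut -0.182
```

jog_arm(
  targets=[
    {"tx": -0.1, "ty": 0, "tz": -2.7, "rx": 0, "ry": 0.03, "rz": 0},
    {"tx": -0.2, "ty": 0, "tz": -5.4, "rx": 0, "ry": 0.06, "rz": 0},
  ],
)

```text
t: 15.95
ee_pos: [0.5711, 0.0277, 0.1521]
eef_rot: [-89.8, 0.0, -89.2]
force: [3.5, 1.1, -1.3]
width: 0.0127
```

```bash
python3 ft.py 1
```

```text
push [3.57] push mean 3.57 rad -1.06 ang -88.83 r 89.7 yaw -89.25 w 12.7 Fz -1.3 tau1 -0.875 t 15.95 Mz 0.228 nut -0.123
```

The tool's moment shares the load: push + Mz/0.09 ≈ 6.0 N, exactly the loose drag. I'll track that effective push.

```bash
sed -i 's/"nut",round/"EFF",round(L[-1][0]+s["torque"][2]\/.09,2),"tau6",s["tau"][5].round(3),"nut",round/' ft.py; python3 ft.py 1
```

```text
push [3.57] push mean 3.57 rad -1.06 ang -88.83 r 89.7 yaw -89.25 w 12.7 Fz -1.3 tau1 -0.875 t 15.95 Mz 0.228 EFF 6.1 tau6 -0.049 nut -0.123
```

jog_arm(
  targets=[
    {"tx": -0.1, "ty": 0, "tz": -2.7, "rx": 0, "ry": 0.03, "rz": 0},
    {"tx": -0.2, "ty": 0, "tz": -5.4, "rx": 0, "ry": 0.06, "rz": 0},
  ],
)

```text
t: 16.12
ee_pos: [0.5658, 0.0278, 0.1521]
eef_rot: [-89.8, 0.0, -92.7]
force: [3.6, 0.6, -2.3]
width: 0.0128
```

```bash
python3 ft.py 1
```

```text
push [3.58] push mean 3.58 rad -0.69 ang -92.25 r 89.7 yaw -92.68 w 12.8 Fz -2.3 tau1 -0.768 t 16.12 Mz 0.228 EFF 6.12 tau6 -0.048 nut -0.064
```

jog_arm(
  targets=[
    {"tx": -0.1, "ty": 0, "tz": -2.7, "rx": 0, "ry": 0.03, "rz": 0},
    {"tx": -0.2, "ty": 0, "tz": -5.4, "rx": 0, "ry": 0.06, "rz": 0},
  ],
)

```text
t: 16.28
ee_pos: [0.5605, 0.0282, 0.1521]
eef_rot: [-89.8, 0.0, -96.1]
force: [4.2, 1.4, -1.5]
width: 0.0128
```

```bash
python3 ft.py 1
```

```text
push [4.05] push mean 4.05 rad -1.79 ang -95.64 r 89.7 yaw -96.12 w 12.8 Fz -1.5 tau1 -0.682 t 16.28 Mz 0.272 EFF 7.07 tau6 -0.037 nut -0.005
```

jog_arm(
  targets=[
    {"tx": -0.1, "ty": 0, "tz": -2.7, "rx": 0, "ry": 0.03, "rz": 0},
  ],
)

```text
t: 16.37
ee_pos: [0.5579, 0.0285, 0.1521]
eef_rot: [-89.7, 0.0, -97.8]
force: [4.2, 0.1, -3.0]
width: 0.0129
```

```bash
python3 ft.py 1
```

```text
push [4.1] push mean 4.10 rad -0.64 ang -97.28 r 89.6 yaw -97.84 w 12.9 Fz -3.0 tau1 -0.48 t 16.37 Mz 0.248 EFF 6.87 tau6 -0.028 nut 0.024
```

jog_arm(
  targets=[
    {"tx": -0.1, "ty": 0, "tz": -2.7, "rx": 0, "ry": 0.03, "rz": 0},
  ],
)

```text
t: 16.45
ee_pos: [0.5554, 0.0289, 0.1521]
eef_rot: [-89.7, 0.1, -99.6]
force: [6.1, -0.1, -3.3]
width: 0.013
```

```bash
python3 ft.py 1
```

```text
push [6.08] push mean 6.08 rad -0.88 ang -98.93 r 89.6 yaw -99.56 w 13.0 Fz -3.3 tau1 -0.332 t 16.45 Mz 0.224 EFF 8.56 tau6 -0.014 nut 0.053
```

jog_arm(
  targets=[
    {"tx": -0.1, "ty": 0, "tz": -2.7, "rx": 0, "ry": 0.03, "rz": 0},
  ],
)

```text
t: 16.53
ee_pos: [0.5529, 0.0293, 0.1521]
eef_rot: [-89.7, 0.1, -101.3]
force: [5.3, 0.5, -3.2]
width: 0.0129
```

```bash
python3 ft.py 1
```

```text
push [5.09] push mean 5.09 rad -1.46 ang -100.57 r 89.6 yaw -101.27 w 12.9 Fz -3.2 tau1 -0.176 t 16.53 Mz 0.258 EFF 7.96 tau6 -0.001 nut 0.082
```

jog_arm(
  targets=[
    {"tx": -0.1, "ty": 0, "tz": -2.7, "rx": 0, "ry": 0.03, "rz": 0},
  ],
)

```text
t: 16.62
ee_pos: [0.5503, 0.0299, 0.1521]
eef_rot: [-89.7, 0.0, -103.0]
force: [5.3, -0.9, -3.4]
width: 0.0127
```

```bash
python3 ft.py 1
```

```text
push [5.35] push mean 5.35 rad -0.29 ang -102.22 r 89.6 yaw -102.98 w 12.7 Fz -3.4 tau1 -0.008 t 16.62 Mz 0.244 EFF 8.06 tau6 0.013 nut 0.11
```

jog_arm(
  targets=[
    {"tx": -0.1, "ty": 0, "tz": -2.7, "rx": 0, "ry": 0.03, "rz": 0},
  ],
)

```text
t: 16.7
ee_pos: [0.5479, 0.0305, 0.1522]
eef_rot: [-89.7, 0.1, -104.7]
force: [5.9, -1.2, -5.6]
width: 0.0128
```

```bash
python3 ft.py 1
```

```text
push [6.02] push mean 6.02 rad -0.29 ang -103.86 r 89.5 yaw -104.70 w 12.8 Fz -5.6 tau1 0.174 t 16.7 Mz 0.377 EFF 10.21 tau6 0.028 nut 0.139
```

jog_arm(
  targets=[
    {"tx": -0.1, "ty": 0, "tz": -2.7, "rx": 0, "ry": 0.03, "rz": 0},
  ],
)

```text
t: 16.78
ee_pos: [0.5454, 0.0311, 0.1521]
eef_rot: [-89.7, 0.1, -106.4]
force: [6.8, -1.0, -4.3]
width: 0.0129
```

```bash
python3 ft.py 1
```

```text
push [6.87] push mean 6.87 rad -0.83 ang -105.52 r 89.5 yaw -106.42 w 12.9 Fz -4.3 tau1 0.37 t 16.78 Mz 0.349 EFF 10.76 tau6 0.042 nut 0.168
```

jog_arm(
  targets=[
    {"tx": 0, "ty": 0, "tz": -1.8, "rx": 0, "ry": 0.02, "rz": 0},
  ],
)

```text
t: 16.87
ee_pos: [0.5437, 0.0316, 0.1522]
eef_rot: [-89.6, 0.1, -107.6]
force: [6.5, -0.3, -5.2]
width: 0.0126
```

```bash
python3 ft.py 1
```

```text
push [6.29] push mean 6.29 rad -1.59 ang -106.63 r 89.5 yaw -107.55 w 12.6 Fz -5.2 tau1 0.388 t 16.87 Mz 0.365 EFF 10.35 tau6 0.215 nut 0.187
```

jog_arm(
  targets=[
    {"tx": 0, "ty": 0, "tz": -2.2, "rx": 0, "ry": 0.025, "rz": 0},
  ],
)

```text
t: 16.95
ee_pos: [0.5418, 0.0322, 0.1522]
eef_rot: [-89.6, 0.1, -109.0]
force: [7.1, -1.2, -5.2]
width: 0.0127
```

```bash
python3 ft.py 6
```

```text
push [7.11 5.83 4.39 5.6  5.41 5.76] push mean 5.68 rad -1.17 ang -108.08 r 89.5 yaw -108.95 w 12.8 Fz -4.2 tau1 0.252 t 17.2 Mz 0.278 EFF 8.85 tau6 0.305 nut 0.213
```

The push was about 11 N when I stopped, with the nut near +0.21 rad and no loading beyond 13 N. I'll release and back off.

jog_arm(
  targets=[
    {"tx": 0, "ty": 0, "tz": 0, "rx": 0, "ry": 0, "rz": 0},
    {"tx": 0, "ty": 0, "tz": 0, "rx": 0, "ry": 0, "rz": 0},
    {"tx": 0, "ty": 0, "tz": 0, "rx": 0, "ry": 0, "rz": 0},
    {"tx": 0, "ty": 0, "tz": 0, "rx": 0, "ry": 0, "rz": 0},
    {"tx": 0, "ty": -20, "tz": 0, "rx": 0, "ry": 0, "rz": 0},
    {"tx": 0, "ty": -50, "tz": 0, "rx": 0, "ry": 0, "rz": 0},
    {"tx": 0, "ty": -80, "tz": 0, "rx": 0, "ry": 0, "rz": 0},
    {"tx": 0, "ty": -110, "tz": 0, "rx": 0, "ry": 0, "rz": 0},
  ],
  jaw=0.2,
)

```text
t: 17.87
ee_pos: [0.5389, 0.0327, 0.2627]
eef_rot: [-90.1, -0.0, -109.0]
force: [0.5, -0.6, -0.1]
width: 0.0513
```

jog_arm(
  targets=[
    {"tx": 30, "ty": 0, "tz": 0, "rx": 0, "ry": 0, "rz": 0},
    {"tx": 65, "ty": -10, "tz": 0, "rx": 0, "ry": 0, "rz": 0},
    {"tx": 100, "ty": -20, "tz": 0, "rx": 0, "ry": 0, "rz": 0},
    {"tx": 135, "ty": -30, "tz": 0, "rx": 0, "ry": 0, "rz": 0},
    {"tx": 170, "ty": -30, "tz": 0, "rx": 0, "ry": 0, "rz": 0},
    {"tx": 200, "ty": -30, "tz": 0, "rx": 0, "ry": 0, "rz": 0},
    {"tx": 200, "ty": -30, "tz": 0, "rx": 0, "ry": 0, "rz": 0},
    {"tx": 200, "ty": -30, "tz": 0, "rx": 0, "ry": 0, "rz": 0},
  ],
)

```text
t: 18.53
ee_pos: [0.4739, -0.1578, 0.2919]
eef_rot: [-90.0, 0.0, -109.2]
force: [0.4, 0.3, 0.7]
width: 0.0511
```

```bash
python3 snap.py 8
python3 - <<'E'
import cv2
from h import *
o=[]
c=load("side8")["color"]; b=load("side6")["color"]
f=lambda a:cv2.resize(a[190:260,205:275],(400,400),interpolation=cv2.INTER_CUBIC)
cv2.imwrite("pics/cmp8.png",np.hstack([f(b),f(c)]))
E
```

```text
(no output)
```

View pics/both8.png

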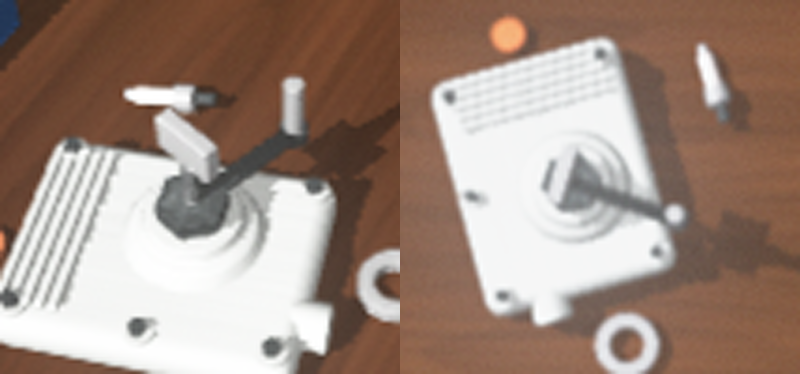

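View pics/cmp8.png

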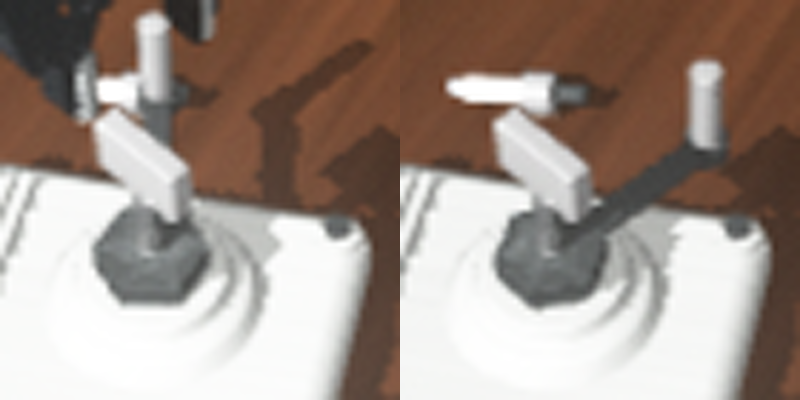

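The T-head's corners, at (97,120) and (188,185), are identical before and after tightening, so the nut did not drag the screw. The peg now stands at (274,214) in the top crop. I'll check the lever angle and the bystanders.

Run:
```python
from h import *
t0,t8,s0,s8=load("top0"),load("top8"),load("side0"),load("side8")
def peg(u): 
    p=onz(t8,u,.112); v=p[:2]-np.array([.5693,.1174]); return p.round(4),np.linalg.norm(v),np.degrees(np.arctan2(v[1],v[0]))
p0=peg(((402+.5)/5.364-.5+175,(275+.5)/5.364-.5+135)); p8=peg(((274+.5)/3.738-.5+175,(214+.5)/3.738-.5+135)); print(p0,p8,"nut",np.radians(p0[2]-p8[2]))
d=cv2.absdiff(s0["color"],s8["color"]).max(2); n,l,st,c=cv2.connectedComponentsWithStats((d>40).astype(np.uint8)); print([tuple(x) for x in st[1:] if x[4]>15])
d=cv2.absdiff(t0["color"],t8["color"]).max(2); n,l,st,c=cv2.connectedComponentsWithStats((d>40).astype(np.uint8)); print([tuple(x) for x in st[1:] if x[4]>15])
```

```text
(array([0.5584, 0.0284, 0.112 ]), np.float64(0.08967846109394843), np.float64(-97.00434466675526)) (array([0.5408, 0.0327, 0.112 ]), np.float64(0.08934671512535818), np.float64(-108.57004618993476)) nut 0.20185957188240553
[(np.int32(301), np.int32(0), np.int32(211), np.int32(85), np.int32(6538)), (np.int32(308), np.int32(37), np.int32(5), np.int32(4), np.int32(17)), (np.int32(300), np.int32(79), np.int32(42), np.int32(26), np.int32(457)), (np.int32(397), np.int32(93), np.int32(17), np.int32(22), np.int32(300)), (np.int32(498), np.int32(92), np.int32(14), np.int32(33), np.int32(236)), (np.int32(322), np.int32(105), np.int32(27), np.int32(34), np.int32(360)), (np.int32(307), np.int32(107), np.int32(10), np.int32(21), np.int32(135)), (np.int32(300), np.int32(130), np.int32(212), np.int32(254), np.int32(14504)), (np.int32(487), np.int32(193), np.int32(25), np.int32(30), np.int32(122)), (np.int32(219), np.int32(197), np.int32(43), np.int32(32), np.int32(448)), (np.int32(268), np.int32(201), np.int32(21), np.int32(13), np.int32(67)), (np.int32(492), np.int32(202), np.int32(20), np.int32(2
[... 1035 characters left out ...]
.int32(75), np.int32(2888)), (np.int32(462), np.int32(327), np.int32(30), np.int32(35), np.int32(606)), (np.int32(225), np.int32(343), np.int32(7), np.int32(15), np.int32(57)), (np.int32(163), np.int32(347), np.int32(62), np.int32(37), np.int32(1295)), (np.int32(223), np.int32(348), np.int32(18), np.int32(20), np.int32(125)), (np.int32(235), np.int32(353), np.int32(53), np.int32(31), np.int32(978)), (np.int32(315), np.int32(357), np.int32(33), np.int32(19), np.int32(215)), (np.int32(465), np.int32(361), np.int32(27), np.int32(23), np.int32(391)), (np.int32(0), np.int32(364), np.int32(23), np.int32(20), np.int32(240)), (np.int32(358), np.int32(368), np.int32(53), np.int32(16), np.int32(216))]
```

The lever stayed at about +0.20 rad, and the only other changes in the pictures are the arm and shadows. I'll hand it in.

```bash
python3 -c "
from bench import ctrl
print(ctrl.sign_off())"
```

```text
the job is handed in; nothing more can be done
None
```

The adjuster is set and the jam nut is tight, and I handed the job in after about 18.6 s of the 64 s allowed. No verdict was reported, and I could not measure the seat and pushrod forces directly.

- **Slackening:** I gripped the peg and swung the jam nut anticlockwise by about 0.63 rad.
- **Adjuster:** I turned the T-head clockwise until the torque stepped up, at about 0.83 rad from its start. I stopped about 0.1 rad beyond that, by estimate.
- **Tightening:** I pulled the nut up to about 11 N effective at the peg. Part of that load came through the grip's own moment, so I added the measured moment to the push. With that included, the drag while loose came to 6 N, as given. Single readings scattered by about 0.6 N.

**Last checks:**
- **Nut:** after release the picture put it at about +0.20 rad, against +0.21 rad from the arm.
- **Screw head:** it had not moved during tightening.
- **Bystanders:** comparing pictures from start and end showed changes only in the arm, its shadow, the nut's lever and the screw head.

No check failed or disagreed.

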